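# Refit the filter and hold the round oil flask down in its sprung cradle

### The arm

A 6-joint arm with a two-finger parallel gripper is mounted at the origin on the work surface. World frame = base frame: x ahead of the robot, y to its left, z up, the work surface at z = 0. Lengths are in m, angles in rad, forces in N, time in s.
With the tool pointing down it reaches from about 0.425 to 0.925 m from the base axis. Payload 12.5 kg.
Tool frame: the origin (TCP) lies between the finger pads; the fingertips stand 8 mm ahead of it and the grasp point (between the pads) lies 11 mm behind it; z points along the fingers, y is the line along which they close (so a half turn about z gives the same grasp; the last joint's range is limited). The gripper opens to 85 mm and grips with 20 to 120 N. Pads are 22 mm wide; open, the fingers measure 114 mm over their backs; the gripper's body (76 mm by 85 mm) begins 54 mm behind the grasp point. The pads swing forward as they close: fully open they stand 13 mm farther back than shut.
Start: joints at [1.028, 0.491, 1.559, -0, 1.092, -0.106], TCP at [0.264, 0.566, 0.239] pointing down, gripper open.
Joint ranges: [-3.1, 3.1], [-0.84, 2.19], [0.05, 2.79], [-1.13, 4.28], [0.06, 2.93], [-2.69, 2.69]. Speed limits (rad/s): [2.22, 2.22, 2.79, 3.14, 3.14, 3.14].

### API

Orientations are given as a rotation vector (axis times angle).
In Python, from rig import r, eyes gives the robot as it stands. The module is installed in compiled form; this text tells all that it offers.
- The arm moves only by the tool carry_out, never from a script. Its argument "increments" is a list of rows, each a list of 7 numbers: the shift along the tool's x, y, z as a fraction of full scale, then the turn, a rotation vector about the tool's x, y, z as a fraction of full scale, then the opening, from 0 (shut) to 1 (fully open). In form: [[x, y, z, ax, ay, az, hand], ...]. A call has 1 to 8 rows; each row shifts and turns the commanded pose from where the row before left it, along the tool's axes as they then stand; what a row does not reach is not made up. Full scale, the value 1, is 0.15 m for a shift and 180 degrees for a turn. A row lasts 1/8 s, in which the tool goes at most 62.5 mm and 10.7 degrees, less where a joint would pass 70% of its speed; a pose out of reach is approached as far as the arm can. A call with a number of a shift or a turn outside -1 to 1 is refused whole. A call with a gripper value outside its range is refused whole. The fingers move at their own pace and stop on an object; the grip force is fixed at half the most. Time passes only in rows, so rows that do not move let the fingers close. It gives the time, the measured TCP pose, the force, the opening and the grip force at its end, in the units of the state.
- r.get_obs(): the state, without advancing time (a new reading comes with each control period).
- eyes.snapshot(name): name is "scene" or "top"; returns a dict with "img" (400x640x3 uint8, blue, green, red), "fx", "fy", "cx", "cy" (pixels), "camera_from_world" (4x4, takes a point from world to camera coordinates). Camera axes: x right, y down, z forward; pixel columns grow to the right and rows downward; lengths in m; the calibration is good to about 2 mm. A picture is of the moment at which its call begins. There is no depth.
- r.finish_job(): hands the job in; it is judged then, once.
The state is a dict: "time": time; "q": joint angles; "dq": joint speeds; "joint_efforts": joint torques, N m; "eef_pos": TCP position; "tcp_rot": TCP orientation; "force": force on the tool from outside, world axes, zero at the start; "torque": the same for the moment, N m; "gripper_width": finger opening in m; "grip_force": force on a finger pad.
Only numpy, scipy, OpenCV 4.12 (cv2) and the standard library are available. Lean on these libraries where they do the work, as an engineer would, in place of code of your own. Each camera call takes 0.05 s, during which the arm holds its last target. There are 200 camera calls.

### The job

Refit the lubrication stand: stand the fresh orange filter cartridge fully home, foot first, in the bored aluminium block and let go of it, then set the round copper flask upright in the sprung steel ring and press it down against the springs until the ring is nearly at the bottom of its travel. Finish while still holding the flask down there, not letting go, so that a colleague can fit the clip. Do not tip the flask over, and leave the used grey cartridge and everything else on the bench where they are.

Things in the scene. Friction and masses are not known exactly. Their poses are not given: they have to be found in the camera images.
- stand: Lubrication stand, fixed to the bench, turned by an unknown yaw: black base plate 100 (its x) x 220 (its y) x 20 mm high; origin at the centre of its underside, z up. An aluminium block 46 x 46 mm, its top 70 mm above the bench, stands at y = -62 mm, and the sprung ring at y = +62 mm of this frame.
- tube_mouth (a point): Centre of the mouth of the upright bore in the aluminium block, on its top face 70 mm above the bench. The bore is 22.5 mm in diameter with a 3 mm chamfer and 45 mm deep (blind).
- tube_floor (a point): Centre of the floor of that bore, 25 mm above the bench; the cartridge's foot rests here when it is fully home, its top then standing 40 mm above the block.
- ring_centre (a point): Centre of the sprung steel ring, level with the middle of its 8 mm thick bar (ring centreline radius 29 mm, so 66 mm outside and 50 mm inside). 75 mm above the bench when unloaded; it sinks straight down when pressed and moves with the ring. The flask's ball sits in the ring with its underside 8 mm below this point.
- cradle (a joint): How far the sprung ring is pressed down, in m: 0 unloaded (top), 0.024 at its bottom stop. The springs push up with about 5 N at 0, rising evenly to 16 N at the stop; the flask's weight alone does not sink it. Pressed for this job means deeper than 0.016.
- flask: Round copper flask, loose, about 0.3 kg, heavy at the bottom: ball 72 mm in diameter, upright neck 26 mm in diameter from 70 to 118 mm above its underside, black cap 32 mm in diameter from 118 to 128 mm. Origin at the ball's lowest point, z up along the neck. It starts upright in a fixed black rubber ring (76 mm outside, 16 mm high), its underside 5 mm above the bench.
- cartridge: Fresh filter cartridge, orange, loose, about 80 g, standing upright on the bench: shank 20 mm in diameter from the chamfered foot to 60 mm, head 25 mm in diameter from 62 to 85 mm. Origin at the centre of its foot, z up.
- used_cartridge: Used filter cartridge, grey, the same shape, standing near the fresh one (which is which varies). Leave it alone.
- screwdriver: Red-handled screwdriver lying on the bench, bystander; origin under its middle.
- wrench: Steel wrench lying on the bench, bystander; origin under its middle.
- grease_can: Can 64 mm in diameter and 100 mm high, bystander; origin at the centre of its underside.
- copper_die: Copper finned plate 100 x 150 x 18 mm, bystander; origin at the centre of its underside.
- jar: Jar with blue cap, 60 mm in diameter and 75 mm high, bystander; origin at the centre of its underside.
Mind the look-alikes: they are no part of the job. There is more than one size of the cartridge; the one meant has the size given above.

How it is judged:
By the outcome, as a careful person would: the job done as asked, in the order asked, and still so for the second after the job is handed in, while the arm keeps its last pose, push and grip.
It also fails if it takes over 69 s, if anything falls off the work surface, if the arm or the gripper's body presses on something with over 40 N, if the wrist force passes 120 N, or if a joint passes its speed limit or range.

## Working session

There is one attempt and no reset: what is moved stays moved. The work goes in short steps, Python scripts to look and compute and a tool call to move; the robot and the scene stay as the last step left them, time stands still between calls to the robot, and variables do not carry over. Pictures are saved under pics/ and viewed, at most 10 in all, crops included, and the job is handed in when it is done.

Besides the shell and the picture viewer there is one more tool, called after ">>>" as name(argument=value, ...), one argument or row to a line, values as JSON. carry_out: Moves the arm, as the interface text tells. Shift numbers are shares of 0.15 m and turn numbers shares of 180 degrees, none past 1 either way. Its arguments: {"type":"object","properties":{"increments":{"type":"array","items":{"type":"array","items":{"type":"number","minimum":-1,"maximum":1}}}},"required":["increments"]}

```bash
mkdir -p pics; cat > h.py <<'E'
import numpy as np, cv2
from rig import r, eyes
def ray(s,u,v):
    T=np.array(s["camera_from_world"]);R=T[:3,:3];c=-R.T@T[:3,3]
    d=R.T@np.array([(u-s["cx"])/s["fx"],(v-s["cy"])/s["fy"],1.]);return c,d/np.linalg.norm(d)
def onz(s,u,v,z):
    c,d=ray(s,u,v);return c+d*(z-c[2])/d[2]
def proj(s,p):
    T=np.array(s["camera_from_world"]);q=T[:3,:3]@np.array(p)+T[:3,3]
    return np.array([s["fx"]*q[0]/q[2]+s["cx"],s["fy"]*q[1]/q[2]+s["cy"]])
def tri(s1,p1,s2,p2):
    c1,d1=ray(s1,*p1);c2,d2=ray(s2,*p2)
    t=np.linalg.lstsq(np.c_[d1,-d2],c2-c1,rcond=None)[0]
    a,b=c1+d1*t[0],c2+d2*t[1];return (a+b)/2,np.linalg.norm(a-b)
E
python3 - <<'E'
from h import *
for n in("scene","top"):
    s=eyes.snapshot(n);cv2.imwrite(f"pics/{n}0.png",s["img"]);T=np.array(s["camera_from_world"])
    print(n,s["fx"],s["cx"],s["cy"],-T[:3,:3].T@T[:3,3],T[2,:3])
print(r.get_obs())
E
```

```text
scene 472.09457343382127 323.70722609419073 198.53632424090054 [ 1.00976858 -0.46742573  0.97427568] [-0.36787721  0.4558594  -0.81046811]
top 488.1903954016619 318.4200422562303 208.13652599288895 [5.24022374e-01 1.56482194e-04 1.45669035e+00] [ 0.06454903  0.00381873 -0.99790723]
{'time': 0.1, 'q': array([ 1.02841288e+00,  4.91495315e-01,  1.55939919e+00, -2.34924358e-05,
        1.09167846e+00, -1.05638268e-01]), 'dq': array([ 0.00084823, -0.00212596, -0.00211421,  0.00160677,  0.00017479,
       -0.00027463]), 'joint_efforts': array([ 3.38024824e-03, -6.19445157e+01, -2.62026644e+01, -6.65988932e-05,
        2.95786624e-03, -7.77367035e-06]), 'eef_pos': array([0.26427697, 0.5661662 , 0.23878495]), 'tcp_rot': array([-6.80518208e-01, -3.06670188e+00,  1.47002870e-03]), 'force': array([-1.10227147,  0.02890178, -0.12667352]), 'torque': array([-0.0152291 ,  0.06228794,  0.02326601]), 'grip_force': 0.0, 'gripper_width': 0.08554492754145541}
```

View pics/scene0.png

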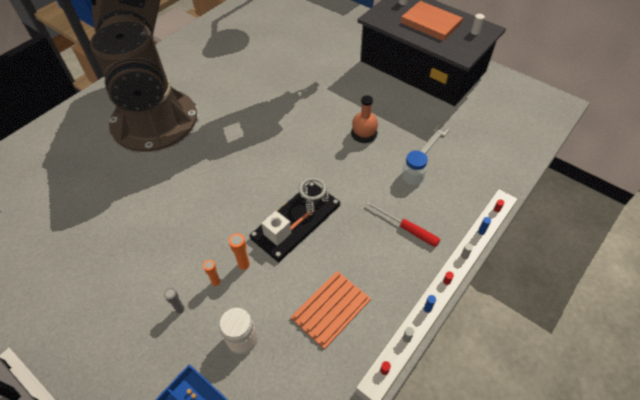

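View pics/top0.png

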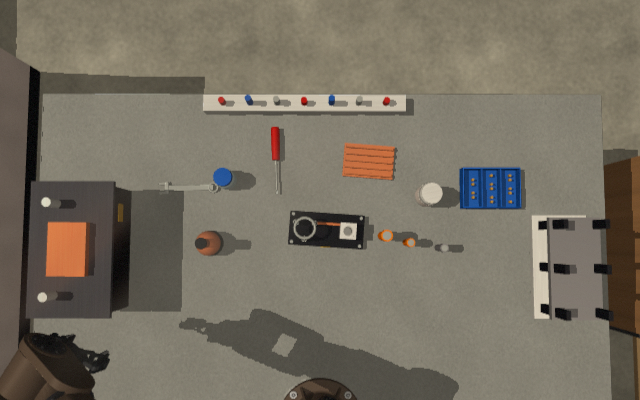

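The scene view shows two orange cartridges, large at about (238,252) and small at (211,272). The grey one is at (174,300), the stand at (295,220) and the flask at (365,122). In the top view the stand is at (328,230), the flask at (208,243), and the oranges at (387,236) and (409,242).

```bash
python3 - <<'E'
from h import *
S=eyes.snapshot("scene");P=eyes.snapshot("top")
a=cv2.resize(S["img"][170:320,150:350],None,fx=4,fy=4,interpolation=cv2.INTER_CUBIC)[:,:800]
b=cv2.resize(P["img"][200:260,280:460],None,fx=4.4,fy=4.4,interpolation=cv2.INTER_CUBIC)
cv2.imwrite("pics/a.png",a);cv2.imwrite("pics/b.png",b)
for n,s in(("scene",S),("top",P)):
    hsv=cv2.cvtColor(s["img"],cv2.COLOR_BGR2HSV)
    for nm,lo,hi in(("or",(3,120,60),(18,255,255)),("black",(0,0,0),(179,255,48))):
        m=cv2.inRange(hsv,lo,hi);k,l,st,c=cv2.connectedComponentsWithStats(m)
        for i in range(1,k):
            x,y,w,h,A=st[i]
            if 25<A<4000 and (n=="scene" and 150<x<420 and 80<y<320 or n=="top" and 180<x<480 and 190<y<260):
                rc=cv2.minAreaRect(np.argwhere(l==i)[:,::-1].astype(np.float32))
                print(n,nm,st[i],c[i].round(1),np.round(cv2.boxPoints(rc),1).tolist())
E
```

```text
scene or [353 105  24  32 565] [364.6 122.4] [[353.0, 105.0], [376.0, 105.0], [376.0, 136.0], [353.0, 136.0]]
scene or [291 213  20  17 109] [299.1 220.5] [[288.5, 226.10000610351562], [307.20001220703125, 209.6999969482422], [310.6000061035156, 213.60000610351562], [291.8999938964844, 230.0]]
scene or [229 233  20  37 367] [240.  252.3] [[226.6999969482422, 236.10000610351562], [241.39999389648438, 231.1999969482422], [253.0, 266.0], [238.3000030517578, 270.8999938964844]]
scene or [203 260  17  26 202] [212.1 273.5] [[201.0, 263.0], [211.39999389648438, 257.79998779296875], [223.39999389648438, 281.79998779296875], [213.0, 287.0]]
scene or [ 291  272   79   77 3062] [329.9 309.1] [[289.79998779296875, 317.29998779296875], [336.20001220703125, 267.20001220703125], [370.20001220703125, 298.79998779296875], [323.8999938964844, 348.8999938964844]]
scene black [173  90   9   8  36] [176.8  94. ] [[171.0, 93.0], [173.3000030517578, 89.5], [181.60000610351562, 95.0999984741211], [179.3000030517578, 98.5]]
scene black [362  96  10   9  80] [366.6 100.1] [[362.0, 96.0], [371.0, 96.0], [371.
[... 1083 characters left out ...]
.9 223.4] [[318.0, 222.0], [339.0, 222.0], [339.0, 225.0], [318.0, 225.0]]
top or [378 230  15  12  87] [384.6 235.4] [[378.0, 230.0], [392.0, 230.0], [392.0, 241.0], [378.0, 241.0]]
top or [197 232  23  23 316] [209.2 243.1] [[197.0, 232.0], [219.0, 232.0], [219.0, 254.0], [197.0, 254.0]]
top or [403 238  13   9  63] [408.2 241.9] [[403.0, 238.0], [415.0, 238.0], [415.0, 246.0], [403.0, 246.0]]
top black [ 289  212   76   37 1433] [329.7 230.5] [[288.1000061035156, 243.1999969482422], [290.29998779296875, 210.5], [364.29998779296875, 215.60000610351562], [362.0, 248.3000030517578]]
top black [296 220  17  16 205] [304.3 227.5] [[296.0, 220.0], [312.0, 220.0], [312.0, 235.0], [296.0, 235.0]]
```

View pics/a.png

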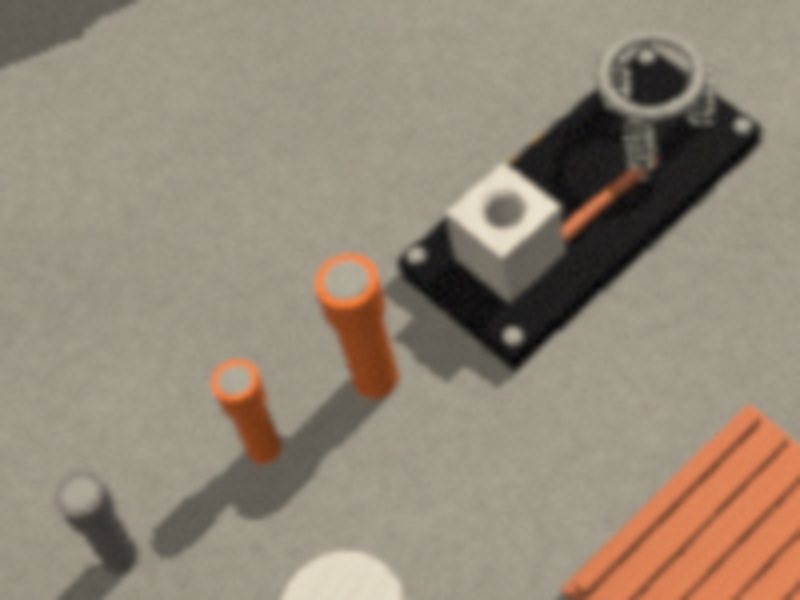

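View pics/b.png

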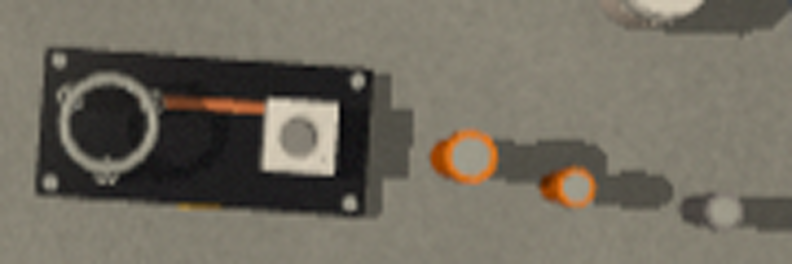

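The crops show the large orange cartridge's top at a(348,280) and b(470,157), and the small one's at a(236,380) and b(576,188). Grey's is at a(83,495) and b(725,211). The bore is at a(505,209) and b(299,137), the ring at a(652,76) and b(109,126). Next I'll triangulate and compare sizes.

```bash
python3 - <<'E'
from h import *
S=eyes.snapshot("scene");P=eyes.snapshot("top")
A=lambda U,V:((U+.5)/4-.5+150,(V+.5)/4-.5+170)
B=lambda U,V:((U+.5)/4.4-.5+280,(V+.5)/4.4-.5+200)
for n,a,b in(("large",(348,280),(470,157)),("small",(236,380),(576,188)),("grey",(83,495),(725,211)),("bore",(505,209),(299,137)),("ring",(652,76),(109,126))):
    p,e=tri(S,A(*a),P,B(*b));print(n,p.round(4),round(e,4))
for n,w in(("large",66),("small",50)):
    print(n,"head dia",w/4/S["fx"]*{'large':.93,'small':.93}[n])
for n,z,b in(("large",.085,(470,157)),("small",.085,(576,188)),("bore",.07,(299,137)),("ring",.075,(109,126))):
    print(n,onz(P,*B(*b),z).round(4))
for n,z,a in(("large",.085,(348,280)),("bore",.07,(505,209)),("ring",.075,(652,76))):
    print(n,"scene",onz(S,*A(*a),z).round(4))
for c in [(288.1,243.2),(290.3,210.5),(364.3,215.6),(362,248.3)]: print("plate",onz(P,*c,.02).round(4))
# flask: cap in the top view
hsv=cv2.cvtColor(P["img"],cv2.COLOR_BGR2HSV)
g=P["img"][225:262,188:230];print(g[::2,::2].sum(2)//3)
print("ball top",onz(P,209.2,243.1,.041).round(4))
print("cap scene",onz(S,366.6,100.1,.127).round(4))
E
```

```text
large [ 0.5375 -0.1811  0.1103] 0.0025
small [ 0.5182 -0.2525  0.0814] 0.0026
grey [ 0.5041 -0.347   0.0808] 0.0036
bore [ 0.5507 -0.0767  0.0654] 0.0028
ring [0.5581 0.0468 0.069 ] 0.0046
large head dia 0.03250408046080004
small head dia 0.02462430337939397
large [ 0.537  -0.1855  0.085 ]
small [ 0.5174 -0.2529  0.085 ]
bore [ 0.5496 -0.0774  0.07  ]
ring [0.5563 0.045  0.075 ]
large scene [ 0.5246 -0.1718  0.085 ]
bore scene [ 0.554  -0.0777  0.07  ]
ring scene [0.5626 0.045  0.075 ]
plate [0.5135 0.0944 0.02  ]
plate [0.6097 0.0886 0.02  ]
plate [ 0.5953 -0.1295  0.02  ]
plate [ 0.4993 -0.1225  0.02  ]
[[123 122 121 123 124 122 117 124 121 122 122 122 118 122 122 124 123 123
  122 126 126]
 [123 123 121 121 120 121 121 123 121 120 124 121 122 124 123 125 125 124
  123 124 125]
 [119 123 120 118 120 119 122 121 123 119 124 123 123 123 124 127 126 124
  120 125 125]
 [120 123 120 122 119 120 123 114 109  89  65  66  55  55  76 113 110 113
  111 124 125]
 [117 122 119 119 123 122 112  93  94  93  86  82  73  68  54  61  86  87
   85  86  87]
 [120 122 117 119 119 108 102 103 102 102 
[... 569 characters left out ...]
84  84  84]
 [120 119 120 118 119  95  84  91 111 108 102  99  91  82  78  63  51  85
   85  86  87]
 [121 120 124 120 120 111 104 106 103 101  97  91  84  77  70  51  74  85
   85  86  85]
 [124 121 123 121 121 123 110  98  95  92  88  82  74  65  47  72  85  87
   85  85  84]
 [120 122 122 121 120 121 120 121 102 100  90  83  76  91 100  99 102 103
  102 103 125]
 [120 122 120 125 121 124 118 119 123 123 121 124 123 121 123 124 124 126
  126 123 123]
 [121 123 119 119 124 122 122 125 122 124 121 124 122 122 122 124 125 127
  124 122 124]
 [123 123 121 123 124 120 122 123 126 125 125 123 120 122 124 122 126 123
  126 126 122]]
ball top [0.5133 0.3215 0.041 ]
cap scene [0.5172 0.3262 0.127 ]
```

The small orange one has the given size (head about 24.6 mm, top near 85 mm), so it is the target. It stands at about (0.518, -0.2525). First I'll turn the tool so that its y = world x and its x = world y.

>>> carry_out(
  increments=[
    [0,0,0,0,0,0.0516,1],
    [0,0,0,0,0,0.0516,1],
    [0,0,0,0,0,0.0516,1],
    [0,0,0,0,0,0.0516,1],
    [0,0,0,0,0,0.0516,1],
    [0,0,0,0,0,0.0516,1],
    [0,0,0,0,0,0.0514,1],
    [0,0,0,0,0,0,1],
  ],
)

```text
time: 1.3
eef_pos: [0.2644, 0.5663, 0.2393]
tcp_rot: [-2.22, -2.223, -0.0]
force: [-0.2, -0.4, -1.1]
gripper_width: 0.0855
grip_force: 0.0
```

>>> carry_out(
  increments=[
    [-0.1,0.38,0,0,0,0,1],
    [-0.1,0.38,0,0,0,0,1],
    [-0.1,0.38,0,0,0,0,1],
    [-0.1,0.38,0,0,0,0,1],
    [-0.4,0,0,0,0,0,1],
    [-0.4,0,0,0,0,0,1],
    [-0.4,0,0,0,0,0,1],
    [-0.4,0,0,0,0,0,1],
  ],
)

```text
time: 2.3
eef_pos: [0.4921, 0.2645, 0.2394]
tcp_rot: [2.216, 2.226, 0.0]
force: [0.8, 0.6, 0.4]
gripper_width: 0.0852
grip_force: 0.0
```

>>> carry_out(
  increments=[
    [-0.4,0.02,0,0,0,0,1],
    [-0.4,0.02,0,0,0,0,1],
    [-0.4,0.02,0,0,0,0,1],
    [-0.4,0.02,0,0,0,0,1],
    [-0.4,0.02,0,0,0,0,1],
    [-0.4,0.02,0,0,0,0,1],
    [-0.4,0.02,0,0,0,0,1],
    [-0.25,0.03,0,0,0,0,1],
  ],
)

```text
time: 3.3
eef_pos: [0.5176, -0.1938, 0.2393]
tcp_rot: [2.218, 2.224, 0.0]
force: [0.4, 0.1, 0.6]
gripper_width: 0.0855
grip_force: 0.0
```

>>> carry_out(
  increments=[
    [-0.4,0,0,0,0,0,1],
    [0,0,0,0,0,0,1],
    [0,0,0,0,0,0,1],
  ],
)

```text
time: 3.68
eef_pos: [0.5175, -0.2511, 0.2391]
tcp_rot: [-2.219, -2.223, -0.0]
force: [0.3, 0.2, -0.9]
gripper_width: 0.0855
grip_force: 0.0
```

```bash
python3 - <<'E'
from h import *
S=eyes.snapshot("scene");P=eyes.snapshot("top");o=r.get_obs();print(o["eef_pos"],o["q"].round(2))
print("tcp px",proj(S,o["eef_pos"]),proj(P,o["eef_pos"]))
a=cv2.resize(S["img"][170:320,140:340],None,fx=4,fy=4,interpolation=cv2.INTER_CUBIC)
cv2.imwrite("pics/c.png",a)
E
```

```text
[ 0.5178115  -0.25021259  0.23934646] [-0.57  0.42  1.68  0.    1.04 -0.57]
tcp px [191.15991531 223.51548158] [420.92032624 242.52272917]
```

View pics/c.png

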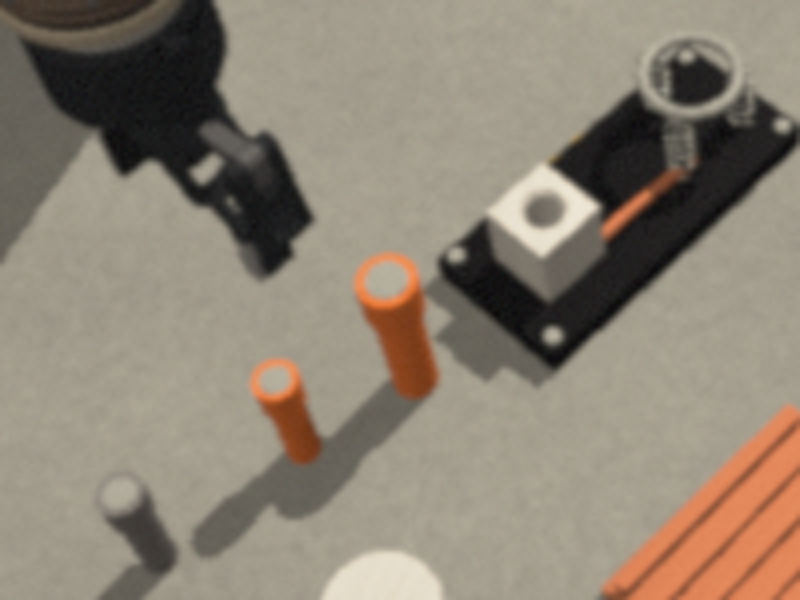

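The picture shows the gripper hanging straight above the target row and nothing disturbed. The small orange top is at crop (276,381). Next I'll descend and grip the head.

>>> carry_out(
  increments=[
    [-0.013,0.005,0.25,0,0,0,1],
    [0,0,0.25,0,0,0,1],
    [0,0,0.25,0,0,0,1],
    [0,0,0.25,0,0,0,1],
    [0,0,0.165,0,0,0,1],
    [0,0,0,0,0,0,1],
    [0,0,0,0,0,0,0],
    [0,0,0,0,0,0,0],
  ],
)

```text
time: 4.78
eef_pos: [0.5191, -0.2531, 0.0658]
tcp_rot: [2.219, 2.221, 0.001]
force: [1.1, -0.0, 0.0]
gripper_width: 0.0513
grip_force: 0.0
```

>>> carry_out(
  increments=[
    [0,0,0,0,0,0,0],
    [0,0,0,0,0,0,0],
    [0,0,0,0,0,0,0],
    [0,0,0,0,0,0,0],
  ],
)

```text
time: 5.28
eef_pos: [0.5189, -0.2534, 0.0655]
tcp_rot: [2.221, 2.22, 0.001]
force: [0.1, -0.1, 6.5]
gripper_width: 0.0229
grip_force: 58.6
```

>>> carry_out(
  increments=[
    [0,0,-0.1,0,0,0,0],
    [0,0,-0.3,0,0,0,0],
    [0,0,-0.3,0,0,0,0],
    [0,0,-0.26,0,0,0,0],
    [0.3,0.05,0,0,0,0,0],
    [0.39,0.08,0,0,0,0,0],
    [0.38,0.08,0,0,0,0,0],
    [0.1,0.01,0,0,0,0,0],
  ],
)

```text
time: 6.28
eef_pos: [0.5517, -0.0748, 0.2096]
tcp_rot: [2.218, 2.224, 0.001]
force: [-0.8, -1.2, -1.2]
gripper_width: 0.0231
grip_force: 59.0
```

>>> carry_out(
  increments=[
    [0,0,0,0,0,0,0],
    [0,0,0,0,0,0,0],
  ],
)

```text
time: 6.52
eef_pos: [0.5515, -0.0788, 0.2088]
tcp_rot: [2.222, 2.22, 0.0]
force: [-0.9, 0.1, -1.4]
gripper_width: 0.023
grip_force: 59.0
```

```bash
python3 - <<'E'
from h import *
S=eyes.snapshot("scene");P=eyes.snapshot("top");o=r.get_obs();print(o["eef_pos"],o["gripper_width"],o["force"])
a=cv2.resize(S["img"][110:260,200:400],None,fx=4,fy=4,interpolation=cv2.INTER_CUBIC)
cv2.imwrite("pics/d.png",a)
E
```

```text
[ 0.55144288 -0.07897673  0.20862879] 0.023331033467051964 [ 0.36537041 -0.19518371 -0.71311365]
```

View pics/d.png

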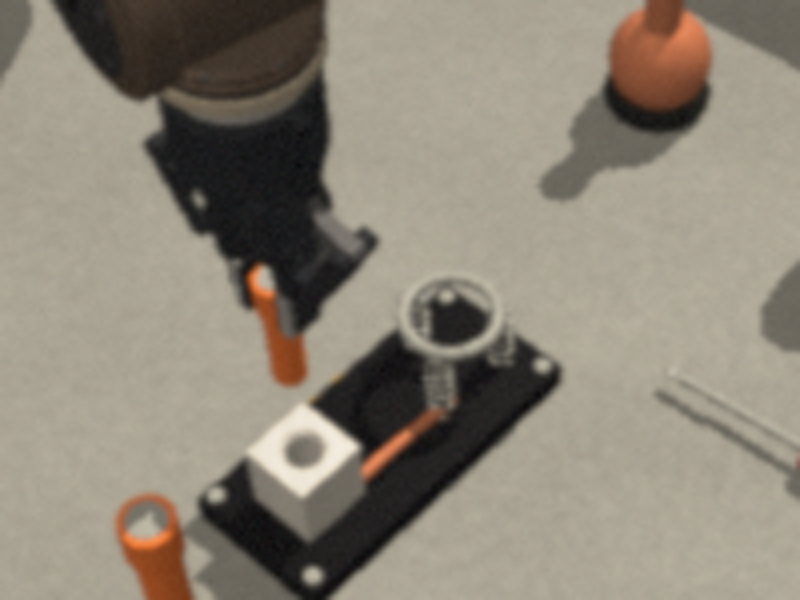

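The cartridge is held upright above the block. Its foot is at about crop (289,372), beyond the bore at crop (305,448). I'll measure the remaining offset from the visible shank axis.

```bash
python3 - <<'E'
from h import *
S=eyes.snapshot("scene");o=r.get_obs();print(o["eef_pos"])
def big(s,x0,y0,x1,y1,lo,hi,f=8):
    im=cv2.resize(s["img"][y0:y1,x0:x1],None,fx=f,fy=f,interpolation=cv2.INTER_CUBIC)
    m=cv2.inRange(cv2.cvtColor(im,cv2.COLOR_BGR2HSV),lo,hi)
    return m,lambda U,V:((U+.5)/f-.5+x0,(V+.5)/f-.5+y0)
m,f=big(S,255,170,285,212,(3,120,50),(18,255,255))
ys=np.where(m.any(1))[0]; print("bottom",f(0,ys.max()))
# shank centre line, lower rows
pts=[]
for V in range(ys.max()-130,ys.max()-60,6):
    xs=np.where(m[V])[0]; pts.append((*f((xs.min()+xs.max())/2,V),(xs.max()-xs.min())/8))
print(np.round(pts,2).tolist())
foot=.1431
# predicted silhouette bottom and centre for a foot disc at hypothesised xy
for n,(x,y) in {"tcp":o["eef_pos"][:2]}.items():
    th=np.linspace(0,6.28,60);d=np.array([proj(S,(x+.0095*np.cos(t),y+.0095*np.sin(t),foot)) for t in th])
    c=proj(S,(x,y,foot)); t=proj(S,(x,y,foot+.085));print("pred c",c,"bottom",d[:,1].max(),"width",np.ptp(d[:,0]),"top",t)
# least squares line thru pts -> centre at row where disc bottom fits
P=np.array(pts);k=np.polyfit(P[:,1],P[:,0],1)
bot=f(0,ys.max())[1]; vc=bot-(d[:,1].max()-c[1]); uc=np.polyval(k,vc)
print("foot centre",uc,vc,onz(S,uc,vc,foot))
m,f=big(S,255,210,300,250,(0,0,150),(179,80,255))
E
```

```text
[ 0.55143115 -0.07886136  0.20855464]
bottom (254.5625, np.float64(205.9375))
[[267.25, 189.69, 3.88], [267.38, 190.44, 3.62], [267.5, 191.19, 3.62], [267.62, 191.94, 3.62], [268.0, 192.69, 3.88], [268.5, 193.44, 4.38], [270.56, 194.19, 8.5], [270.62, 194.94, 8.62], [270.81, 195.69, 8.5], [270.88, 196.44, 8.38], [271.0, 197.19, 8.38], [271.12, 197.94, 8.38]]
pred c [271.58917674 203.16904805] bottom 206.77485062483163 width 8.80567439915211 top [267.4884573  178.77630952]
foot centre 274.2254714648533 202.33169742854537 [ 0.5544405  -0.07369752  0.1431    ]
```

```bash
python3 - <<'E'
from h import *
S=eyes.snapshot("scene");P=eyes.snapshot("top")
A=lambda U,V:((U+.5)/4-.5+150,(V+.5)/4-.5+170)
print("small on bench, scene",onz(S,*A(236,380),.085))
print("held foot scene",onz(S,271.8,202.4,.1431))
def ell(s,x0,y0,x1,y1,f=8):
    im=cv2.resize(s["img"][y0:y1,x0:x1],None,fx=f,fy=f,interpolation=cv2.INTER_CUBIC)
    g=cv2.cvtColor(im,cv2.COLOR_BGR2GRAY);m=(g>165).astype(np.uint8)
    cs,h=cv2.findContours(m,cv2.RETR_CCOMP,cv2.CHAIN_APPROX_NONE)
    for c,q in zip(cs,h[0]):
        if q[3]>=0 and len(c)>40:
            e=cv2.fitEllipse(c);u,v=(e[0][0]+.5)/f-.5+x0,(e[0][1]+.5)/f-.5+y0;print("hole",u,v,np.array(e[1])/f,onz(s,u,v,.07))
ell(S,258,207,295,247);ell(P,335,215,365,245)
E
```

```text
small on bench, scene [ 0.52113166 -0.2523878   0.085     ]
held foot scene [ 0.55042455 -0.07706318  0.1431    ]
hole 275.5555305480957 222.2137155532837 [8.24899578 9.86321068] [ 0.55399237 -0.07878938  0.07      ]Traceback (most recent call last):
  File "<stdin>", line 13, in <module>
  File "<stdin>", line 10, in ell
TypeError: 'NoneType' object is not subscriptable
```

Bias-corrected from both views, the bore is at about (0.5515, -0.0785), which matches where the tool is. Next I'll descend in stages.

>>> carry_out(
  increments=[
    [0,0,0.2,0,0,0,0],
    [0,0,0.2,0,0,0,0],
    [0,0,0.05,0,0,0,0],
    [0,0,0.04,0,0,0,0],
    [0,0,0.03,0,0,0,0],
    [0,0,0.03,0,0,0,0],
    [0,0,0,0,0,0,0],
  ],
)

```text
time: 7.65
eef_pos: [0.5516, -0.0776, 0.1261]
tcp_rot: [2.221, 2.221, 0.0]
force: [-0.2, -0.2, -1.6]
gripper_width: 0.023
grip_force: 59.0
```

>>> carry_out(
  increments=[
    [0,0,0.04,0,0,0,0],
    [0,0,0.04,0,0,0,0],
    [0,0,0.04,0,0,0,0],
    [0,0,0.04,0,0,0,0],
    [0,0,0.03,0,0,0,0],
    [0,0,0.02,0,0,0,0],
    [0,0,0,0,0,0,0],
  ],
)

```text
time: 8.52
eef_pos: [0.5515, -0.0776, 0.0943]
tcp_rot: [-2.221, -2.221, 0.0]
force: [0.4, 0.5, -1.2]
gripper_width: 0.0231
grip_force: 59.0
```

>>> carry_out(
  increments=[
    [0,0,0.01,0,0,0,0],
    [0,0,0.01,0,0,0,0],
    [0,0,0.007,0,0,0,0],
    [0,0,0,0,0,0,0],
  ],
)

```text
time: 9.02
eef_pos: [0.5516, -0.0776, 0.0905]
tcp_rot: [2.221, 2.221, 0.0]
force: [-0.4, 0.1, -0.9]
gripper_width: 0.0232
grip_force: 59.0
```

>>> carry_out(
  increments=[
    [0,0,0.007,0,0,0,0],
    [0,0,0.007,0,0,0,0],
    [0,0,0,0,0,0,0],
  ],
)

```text
time: 9.4
eef_pos: [0.552, -0.0778, 0.0903]
tcp_rot: [2.22, 2.22, 0.002]
force: [-4.6, 0.6, 22.0]
gripper_width: 0.0235
grip_force: 61.4
```

Contact came at exactly the expected floor depth, with 22 N. Next I'll relieve the push, release and lift straight up.

>>> carry_out(
  increments=[
    [0,0,-0.012,0,0,0,0],
    [0,0,0,0,0,0,0.7],
    [0,0,0,0,0,0,0.7],
    [0,0,0,0,0,0,0.7],
    [0,0,0,0,0,0,0.7],
    [0,0,-0.1,0,0,0,0.8],
    [0,0,-0.3,0,0,0,1],
    [0,0,-0.4,0,0,0,1],
  ],
)

```text
time: 10.4
eef_pos: [0.5511, -0.0775, 0.2117]
tcp_rot: [-2.22, -2.22, 0.001]
force: [0.3, 0.2, -0.4]
gripper_width: 0.0849
grip_force: 0.0
```

>>> carry_out(
  increments=[
    [0.4,0,-0.1,0,0,0,1],
    [0.4,0,0,0,0,0,1],
    [0.4,0,0,0,0,0,1],
    [0.4,0,0,0,0,0,1],
    [0,0,0,0,0,0,1],
    [0,0,0,0,0,0,1],
  ],
)

```text
time: 11.15
eef_pos: [0.5515, 0.1622, 0.2258]
tcp_rot: [2.22, 2.222, 0.001]
force: [-0.5, -0.2, 0.6]
gripper_width: 0.0856
grip_force: 0.0
```

```bash
python3 - <<'E'
from h import *
S=eyes.snapshot("scene");P=eyes.snapshot("top");o=r.get_obs();print(o["eef_pos"])
a=cv2.resize(S["img"][70:250,220:400],None,fx=2.2,fy=3.3*.667,interpolation=cv2.INTER_CUBIC)
b=cv2.resize(P["img"][200:280,180:380],None,fx=3.9,fy=3.9*.97,interpolation=cv2.INTER_CUBIC)
c=np.zeros((600,780,3),np.uint8)
b=cv2.resize(P["img"][205:255,180:380],None,fx=3.9,fy=3.9,interpolation=cv2.INTER_CUBIC)
a=cv2.resize(S["img"][75:177+75-0,180:440],None,fx=2.2,fy=2.2,interpolation=cv2.INTER_CUBIC)[:400]
c[:a.shape[0],:a.shape[1]]=a;c[400:400+b.shape[0],:b.shape[1]]=b
cv2.imwrite("pics/e.png",c)
E
```

```text
[0.55169386 0.16124329 0.22561982]
```

View pics/e.png

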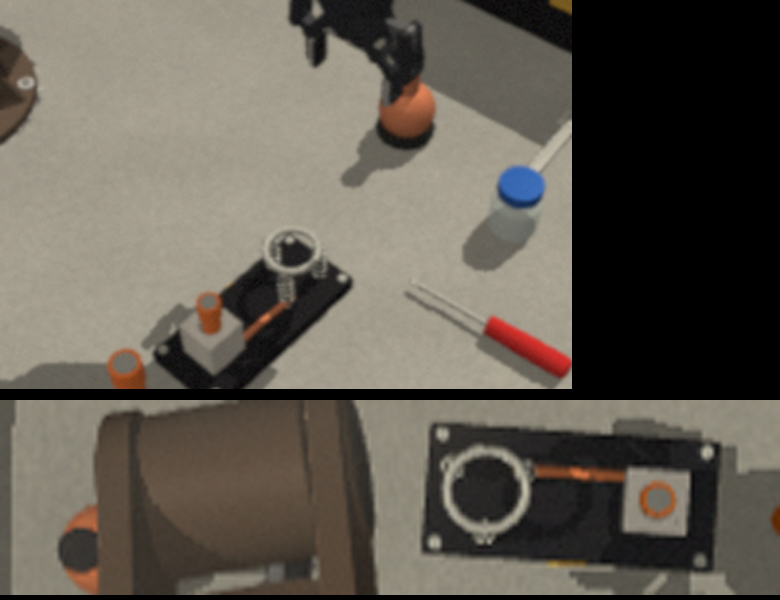

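The cartridge stands home in the block and upright, at crop (208,300). The flask is undisturbed at crop (407,110). Next I'll refine the flask cap and ring centre from the first, unoccluded images.

```bash
python3 - <<'E'
from h import *
S=eyes.snapshot("scene");P=eyes.snapshot("top");S["img"]=cv2.imread("pics/scene0.png");P["img"]=cv2.imread("pics/top0.png")
bS=np.array([.0022,.0009]);bP=np.array([-.0015,.0004])
def cen(s,x0,y0,x1,y1,fn,f=8):
    im=cv2.resize(s["img"][y0:y1,x0:x1],None,fx=f,fy=f,interpolation=cv2.INTER_CUBIC)
    m=fn(im).astype(np.uint8)
    cs,_=cv2.findContours(m,cv2.RETR_EXTERNAL,cv2.CHAIN_APPROX_NONE);c=max(cs,key=cv2.contourArea)
    e=cv2.fitEllipse(c);b=np.array(cv2.boundingRect(c))/f+[x0,y0,0,0]
    return (e[0][0]+.5)/f-.5+x0,(e[0][1]+.5)/f-.5+y0,np.round(np.array(e[1])/f,1),b.round(1)
sat=lambda im:cv2.cvtColor(im,cv2.COLOR_BGR2HSV)[...,1]
blk=lambda im:(im.max(2)<75)
for n,s,b,box,z in(("cap",S,bS,(356,90,378,106),.129),("cap",P,bP,(190,234,209,252),.133)):
    q=cen(s,*box,blk);print(n,q,onz(s,q[0],q[1],z)[:2]-b)
cop=lambda im:((sat(im)>110)&(im[...,2]>60))
for s,b,box in((S,bS,(345,100,385,145)),(P,bP,(190,225,228,262))):
    q=cen(s,*box,cop);print("ball",q)
print("ball P",onz(P,209.2,243.1,.041)[:2]-bP)
brt=lambda im:im.min(2)>95
for s,b,box in((S,bS,(296,174,330,204)),(P,bP,(292,214,319,242))):
    q=cen(s,*box,brt);print("ring",q,onz(s,q[0],q[1],.077)[:2]-b)
print("b/a ring",onz(S,(652.5)/4-.5+150,76.5/4-.5+170,.077)[:2]-bS,onz(P,109.5/4.4-.5+280,126.5/4.4-.5+200,.078)[:2]-bP)
E
```

```text
cap (366.5632038116455, 100.15586471557617, array([11. , 12.7]), array([360.6,  95.1,  12.6,  10.9])) [0.51621178 0.3231602 ]
cap (200.57854461669922, 242.91168594360352, array([10.3, 12.2]), array([195.1, 238.1,  12. ,  10.6])) [0.51594214 0.32354221]
ball (364.7598876953125, 122.21374702453613, array([23.9, 32.2]), array([352.8, 104.4,  24.9,  33.1]))
ball (208.23100090026855, 242.92527961730957, array([23. , 23.5]), array([196.9, 231.4,  23.4,  23.9]))
ball P [0.51480705 0.3210559 ]
ring (312.51001739501953, 184.77920818328857, array([27.1, 38.2]), array([296. , 174. ,  34. ,  25.8])) [0.55393497 0.05176796]
ring (303.87420177459717, 227.8105068206787, array([22.3, 24.1]), array([293. , 216.8,  22.8,  25.2])) [0.55895992 0.04596347]
b/a ring [0.56143198 0.04297473] [0.55769989 0.04447804]
```

>>> carry_out(
  increments=[
    [0.4,-0.08,0,0,0,0,1],
    [0.4,-0.08,0,0,0,0,1],
    [0.28,-0.077,0,0,0,0,1],
    [0,0,0,0,0,0,1],
    [0,0,0,0,0,0,1],
  ],
)

```text
time: 11.98
eef_pos: [0.5164, 0.3234, 0.2252]
tcp_rot: [2.222, 2.22, -0.0]
force: [0.1, -0.7, 0.5]
gripper_width: 0.085
grip_force: 0.0
```

>>> carry_out(
  increments=[
    [0,0,0.25,0,0,0,1],
    [0,0,0.25,0,0,0,1],
    [0,0,0.25,0,0,0,1],
    [0,0,0.14,0,0,0,1],
    [0,0,0,0,0,0,1],
    [0,0,0,0,0,0,1],
  ],
)

```text
time: 12.72
eef_pos: [0.5169, 0.3237, 0.0927]
tcp_rot: [2.223, 2.22, 0.002]
force: [0.7, 0.1, 0.1]
gripper_width: 0.0852
grip_force: 0.0
```

>>> carry_out(
  increments=[
    [0,0,0,0,0,0,0],
    [0,0,0,0,0,0,0],
    [0,0,0,0,0,0,0],
    [0,0,0,0,0,0,0],
    [0,0,0,0,0,0,0],
    [0,0,0,0,0,0,0],
  ],
)

```text
time: 13.48
eef_pos: [0.5161, 0.3245, 0.0922]
tcp_rot: [2.221, 2.221, 0.001]
force: [-1.4, -0.4, 5.4]
gripper_width: 0.0269
grip_force: 57.2
```

>>> carry_out(
  increments=[
    [0,0,-0.08,0,0,0,0],
    [0,0,-0.25,0,0,0,0],
    [0,0,-0.3,0,0,0,0],
    [0,0,-0.12,0,0,0,0],
    [0,0,0,0,0,0,0],
    [-0.2,0.03,0,0,0,0,0],
    [-0.3,0.04,0,0,0,0,0],
    [-0.3,0.05,0,0,0,0,0],
  ],
)

```text
time: 14.48
eef_pos: [0.5335, 0.2031, 0.2029]
tcp_rot: [-2.22, -2.221, 0.003]
force: [0.6, -0.1, -3.1]
gripper_width: 0.0271
grip_force: 58.4
```

>>> carry_out(
  increments=[
    [-0.3,0.05,0,0,0,0,0],
    [-0.3,0.05,0,0,0,0,0],
    [-0.3,0.04,0,0,0,0,0],
    [-0.153,0.02,0,0,0,0,0],
    [0,0,0,0,0,0,0],
    [0,0,0,0,0,0,0],
  ],
)

```text
time: 15.22
eef_pos: [0.5576, 0.0469, 0.2034]
tcp_rot: [-2.221, -2.22, 0.001]
force: [-0.4, -0.1, -2.6]
gripper_width: 0.0267
grip_force: 58.4
```

```bash
python3 - <<'E'
from h import *
S=eyes.snapshot("scene");o=r.get_obs();p=o["eef_pos"];print(p,o["force"],o["gripper_width"])
a=cv2.resize(S["img"][90:240,220:420],None,fx=4,fy=4,interpolation=cv2.INTER_CUBIC)
cv2.imwrite("pics/f.png",a)
und=.005+p[2]-.0922
print("pred ball centre crop",(proj(S,(p[0],p[1],und+.036))-[220,90])*4)
E
```

```text
[0.55767921 0.04718961 0.20363961] [ 0.10089963  0.68884225 -3.22059796] 0.027216905446492707
pred ball centre crop [362.45863495 305.15823706]
```

View pics/f.png

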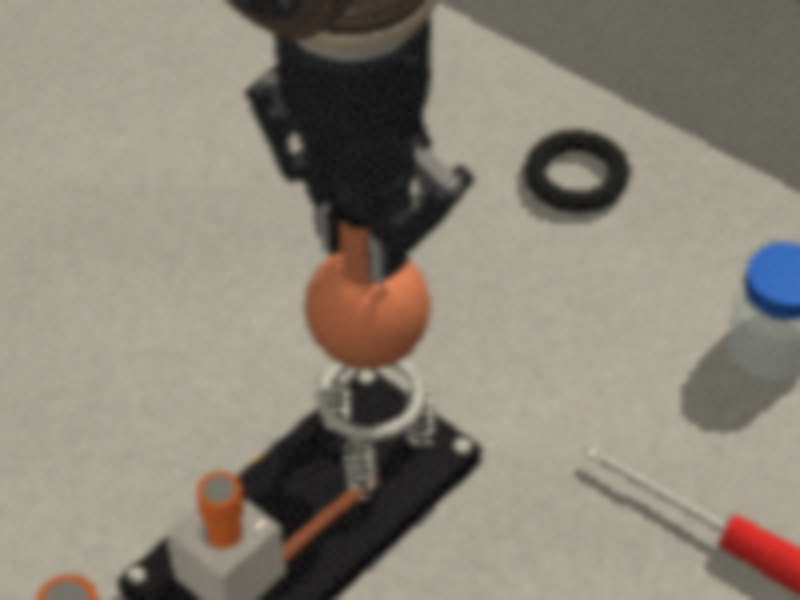

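The flask is held upright, ball centre at crop (368,307), above the ring at crop (371,399). I'll compare both through the same camera.

```bash
python3 - <<'E'
from h import *
S=eyes.snapshot("scene");p=r.get_obs()["eef_pos"]
z=.005+p[2]-.0922+.036
px=lambda U,V:((U+.5)/4-.5+220,(V+.5)/4-.5+90)
b=onz(S,*px(368,307),z);print(p,b,onz(S,*px(371,399),.075),onz(S,*px(371,399),.079))
E
```

```text
[0.5577562  0.04730085 0.20382237] [0.5597392  0.04828465 0.15262237] [0.56358019 0.04290831 0.075     ] [0.56556485 0.04063833 0.079     ]
```

>>> carry_out(
  increments=[
    [-0.018,0.009,0.1,0,0,0,0],
    [0,0,0.12,0,0,0,0],
    [0,0,0.06,0,0,0,0],
    [0,0,0.03,0,0,0,0],
    [0,0,0.02,0,0,0,0],
    [0,0,0,0,0,0,0],
    [0,0,0,0,0,0,0],
  ],
)

```text
time: 16.2
eef_pos: [0.5596, 0.0437, 0.1551]
tcp_rot: [2.221, 2.221, 0.001]
force: [-0.2, -0.8, -2.9]
gripper_width: 0.0269
grip_force: 58.4
```

>>> carry_out(
  increments=[
    [0,0,0.01,0,0,0,0],
    [0,0,0.01,0,0,0,0],
    [0,0,0,0,0,0,0],
  ],
)

```text
time: 16.58
eef_pos: [0.5597, 0.0437, 0.1519]
tcp_rot: [2.221, 2.221, 0.001]
force: [1.3, -0.5, 2.2]
gripper_width: 0.0264
grip_force: 58.3
```

>>> carry_out(
  increments=[
    [0,0,0.02,0,0,0,0],
    [0,0,0.02,0,0,0,0],
    [0,0,0,0,0,0,0],
    [0,0,0,0,0,0,0],
  ],
)

```text
time: 17.08
eef_pos: [0.5596, 0.0437, 0.1458]
tcp_rot: [2.221, 2.221, 0.001]
force: [2.0, -0.5, 5.2]
gripper_width: 0.027
grip_force: 58.2
```

>>> carry_out(
  increments=[
    [0,0.006,0.02,0,0,0,0],
    [0,0,0.02,0,0,0,0],
    [0,0,0.02,0,0,0,0],
    [0,0,0.015,0,0,0,0],
    [0,0,0,0,0,0,0],
    [0,0,0,0,0,0,0],
  ],
)

```text
time: 17.82
eef_pos: [0.5604, 0.0436, 0.135]
tcp_rot: [2.221, 2.221, 0.0]
force: [1.2, -1.9, 10.7]
gripper_width: 0.0265
grip_force: 58.0
```

>>> carry_out(
  increments=[
    [0,0,0.01,0,0,0,0],
    [0,0,0.008,0,0,0,0],
    [0,0,0,0,0,0,0],
    [0,0,0,0,0,0,0],
  ],
)

```text
time: 18.32
eef_pos: [0.5604, 0.0436, 0.1324]
tcp_rot: [2.221, 2.221, 0.001]
force: [0.0, -2.5, 11.8]
gripper_width: 0.0273
grip_force: 58.0
```

```bash
python3 - <<'E'
from h import *
S=eyes.snapshot("scene");o=r.get_obs();print(o["eef_pos"],o["force"],o["gripper_width"])
a=cv2.resize(S["img"][90:240,220:420],None,fx=4,fy=4,interpolation=cv2.INTER_CUBIC)
cv2.imwrite("pics/g.png",a)
E
```

```text
[0.56043862 0.04356256 0.13239114] [-0.79821606 -0.63645141 10.38555102] 0.026564256637779816
```

View pics/g.png

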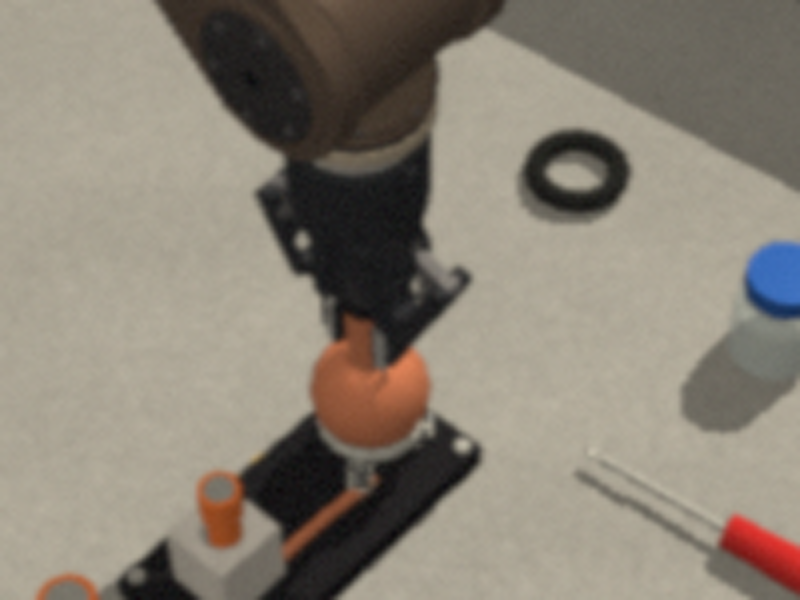

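The picture shows the flask upright in the sunken ring at crop (370,395), still gripped, and the cartridge home at crop (220,505). Force and travel agree on a depth of about 20–21 mm.

```bash
python3 -c "
from rig import r
print(r.finish_job())"
```

```text
the job is handed in; nothing more can be done
None
```

The fresh orange cartridge stands fully home in the block and released, and the flask is upright in the sprung ring, held pressed down by about 20–21 mm; the job is handed in at about 18 s on the clock.

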